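Tip the printed cassettes into the specimen tub and lock its sprung lid

TASK

Push down the blue flange on the edge of the cassette printer's hinged tray until all four cassettes have slid off into the specimen tub, without touching the cassettes or forcing the tray, and ease the tray back up to level under your finger instead of letting it snap back. Then close the tub with its orange sprung lid: pinch the two tabs together, press the lid down against the rubber seal and let the tabs spring fully out so that it is locked level on the rim. Leave the other things on the bench where they stand.

Things in the scene. Friction and masses are not known exactly. Their poses are not given: they have to be found in the camera images.
- printer: Fixed white cassette printer, 250 x 280 x 255 mm high (magazines on top to 350 mm), with a hinged steel tray on a pedestal before its outfeed slot. Origin on the bench straight under the tray's hinge. z up; y is the way the tray runs and discharges, towards the tub; x is the hinge axis, -x the side of the blue flange, towards the robot. The housing lies from y = -402 to -122 mm.
- tray (a joint): Tilt of the tray in rad: 0 level (it rests there), grows as its discharge end is pushed down, stop at 0.55. A spring returns it: about 2 N at the flange when level, rising to about 5 N at the stop. Let go, it snaps back faster than 4 rad/s. The floor is smooth: cassettes begin to slide somewhere between 0.2 and 0.4 rad.
- tray_hinge (a point): Point on the hinge axis, in the middle of the tray's width, 95 mm above the bench; fixed to the printer, axes as the printer's.
- tray_flange (a point): Centre of the flat top of the blue push flange, 32 mm wide (x), 80 mm long (y), 4 mm thick, level with the tops of the tray's side walls. With the tray level it is 46 mm to -x, 75 mm to +y and 90 mm above the hinge (185 mm above the bench); it turns with the tray, and at the stop lies 111 mm to +y and 37.5 mm above the hinge.
- tray_lip (a point): Middle of the open discharge end of the tray's floor: tray level, 120 mm to +y of the hinge and 70 mm above it. Floor 54 mm wide between side walls 20 mm high and 3 mm thick, 220 mm long, from 100 mm behind the hinge to the lip.
- cassette_1: Flat pink histology cassette, 40 x 28 x 7 mm, 11 to 18 g, loose on the tray, lying crosswise. Origin at the centre of its underside, z out of its perforated face.
- cassette_2: Flat yellow histology cassette, 40 x 28 x 7 mm, 11 to 18 g, loose on the tray, lying crosswise. Origin at the centre of its underside, z out of its perforated face.
- cassette_3: Flat green histology cassette, 40 x 28 x 7 mm, 11 to 18 g, loose on the tray, lying crosswise. Origin at the centre of its underside, z out of its perforated face.
- cassette_4: Flat pale blue histology cassette, 40 x 28 x 7 mm, 11 to 18 g, loose on the tray, lying crosswise. Origin at the centre of its underside, z out of its perforated face.
- tub: Fixed round specimen tub, pale grey with a white rim, 125 mm in diameter at the rim, rim top 75 mm above the bench, just beyond the tray's lip. Origin at the centre of its underside, on the bench. The mouth is 104 mm in diameter over the upper 5 mm (the lip); below the lip it widens to 115 mm. Floor 4 mm thick.
- tub_mouth (a point): Centre of the tub's mouth at the height of the white rim, 75 mm above the tub's origin.
- seal (a joint): Compression in m of the orange rubber sealing ring on the tub's rim (diameter 105 to 121 mm): 0 free, its top then 4 mm above the rim; 0.004 squeezed flush with the rim. Spring of 1.5 N/mm, about 7 N fully squeezed.
- lid: Loose round lid lying plug down on the bench, 90 g in all. Origin at the centre of the plug's underside, z up, x through both tabs. Grey plug 100 mm in diameter, 12 mm high; above it an orange flange 116 mm in diameter, 4 mm thick (top at 16 mm); two white tabs on top. Locked, its origin is about 65 mm above the tub's (seal half squeezed); pressed right down, 63 mm. Its turn about z is free.
- tab_a (a joint): How far the tab on the lid's +x side is pinched in, in m: 0 sprung out, 0.007 fully in. Upright block 24 mm wide (y), 20 mm high (16 to 36 mm above the lid's origin), 6 mm thick, outer face 24 mm from the lid's axis when out, 17 mm when in. Spring 3 N out, 12 N fully in; a grip of 25 N or more holds it fully in.
- tab_b (a joint): The same for the tab on the lid's -x side.
- tab_a_face (a point): Middle of the +x tab's outer face, 26 mm above the lid's origin. Each tab moves a lug at the plug's edge (0.5 to 5 mm above the lid's origin, 16 mm wide), reaching 56 mm from the lid's axis when out and 49 mm when in: it passes the mouth only when pinched, and springs out under the tub's lip once the lid is pressed at least 2 mm into the seal.
- tab_b_face (a point): Middle of the outer face of the -x tab, 26 mm above the lid's origin.
- blue_cap_bottle: Bystander: amber jar, 72 mm diameter, 140 mm high, blue cap. Origin under its centre.
- red_cap_bottle: Bystander: white bottle, 72 mm diameter, 170 mm high, red cap. Origin under its centre.
- dish_stack: Bystander: stack of five clear culture dishes, 90 mm diameter, 76 mm high. Origin under its centre.
- tube_rack: Bystander: blue tube rack, 100 x 60 mm, 78 mm high with its tubes. Origin under its centre.
- slide_box: Bystander: green slide box, 82 x 30 x 30 mm. Origin under its centre.
- screw_cap: Bystander: blue screw cap of another jar, 60 mm diameter, 14 mm high. Origin under its centre.
Things that resemble listed ones, but are neither listed nor needed, are in the scene too. Of the things like the cassette_1, leave any that is purple or red; of the rest the smaller one is meant.

How it is judged:
On the way, in this order (a step that is already met when the one before it is completed fails the run):
1. the tray is tipped (value of joint tray above 0.1 rad), for 0.02 s.
2. all four cassettes are in the tub (horizontal distance between each of cassette_1, cassette_2, cassette_3, cassette_4 and tub below 0.058 m and z of each of cassette_1, cassette_2, cassette_3, cassette_4 in the frame of tub below 0.06 m), for 0.05 s.
3. the tray is back level, before the lid goes on (value of joint tray below 0.03 rad and horizontal distance between lid and tub above 0.06 m), for 0.2 s.
4. the lid is locked on the tub with both tabs out (horizontal distance between lid and tub below 0.004 m and z of lid in the frame of tub between 0.061 and 0.0667 m and angle between lid's own z axis and vertical below 0.05 rad and value of joint each of tab_a, tab_b below 0.0015 m), for 0.2 s.
At the end, for the whole second after the job is handed in: Four cassettes in the tub (under 58 mm from its axis, under 60 mm above its underside); lid still, centred within 4 mm, level within 3 degrees, origin 61 to 66.7 mm above the tub's underside, both tabs out within 1.5 mm; tray level within 0.03 rad (all of step 2 and all of step 4 and value of joint tray below 0.03 rad and linear speed of lid below 0.02 m/s); the robot touches nothing.
It fails at once if the tray is let go and snaps back (faster than 4 rad/s) (velocity of joint tray below -4 rad/s).
It fails at once if the tray or printer is forced (pushed by the robot with more than 45 N) (contact force between any of the fingers, the arm and printer above 45 N).
It fails at once if a cassette is touched by the robot (contact force between any of the fingers, the arm and cassette_1 above 0.5 N or contact force between any of the fingers, the arm and cassette_2 above 0.5 N or contact force between any of the fingers, the arm and cassette_3 above 0.5 N or contact force between any of the fingers, the arm and cassette_4 above 0.5 N).
It fails at once if a bystander is moved more than 20 mm or tipped (distance of any of blue_cap_bottle, red_cap_bottle, dish_stack, tube_rack, slide_box, screw_cap from where it was at the start of the episode above 0.02 m or angle between any of blue_cap_bottle, red_cap_bottle, dish_stack, tube_rack, slide_box, screw_cap's own z axis and vertical above 0.3 rad).
It also fails if it takes over 67 s, if anything falls off the work surface, if the arm or the gripper's body presses on something with over 40 N, if the wrist force passes 120 N, or if a joint passes its speed limit or range.

ROBOT

A 6-joint arm with a two-finger parallel gripper is mounted at the origin on the work surface. World frame = base frame: x ahead of the robot, y to its left, z up, the work surface at z = 0. Lengths are in m, angles in rad, forces in N, time in s.
With the tool pointing down it reaches from about 0.3 to 0.875 m from the base axis. Payload 6.4 kg.
Tool frame: the origin (TCP) lies at the very end of the fingers, on their centre line; the grasp point (between the pads) lies 19 mm behind it; z points along the fingers, y is the line along which they close (so a half turn about z gives the same grasp; the last joint's range is limited). The gripper opens to 85 mm and grips with 20 to 120 N. Pads are 22 mm wide; open, the fingers measure 114 mm over their backs; the gripper's body (76 mm by 85 mm) begins 54 mm behind the grasp point. The pads swing forward as they close: fully open they stand 13 mm farther back than shut.
Start: joints at [0.953, 0.181, 1.607, -0, 1.354, -0.206], TCP at [0.23, 0.527, 0.231] pointing down, gripper open.
Joint ranges: [-2.99, 2.99], [-0.89, 2.07], [0.3, 2.58], [-1.14, 4.28], [0, 2.63], [-3.12, 3.12]. Speed limits (rad/s): [2.57, 2.57, 3.01, 3.14, 3.14, 3.14].

INTERFACE

Orientations are given as a unit quaternion [w, x, y, z].
In Python, from bench import get_obs, optics, workorder gives the robot as it stands.
- The arm moves only by the tool send_path, called after "Request:" as name(argument=value, ...) on one line, values as JSON. Schema: {"type":"object","properties":{"moves":{"type":"array","items":{"type":"object","properties":{"x":{"type":"number"},"y":{"type":"number"},"z":{"type":"number"},"rx":{"type":"number"},"ry":{"type":"number"},"rz":{"type":"number"},"aperture":{"type":"number"}},"additionalProperties":false,"required":["aperture"]},"minItems":1,"maxItems":10},"only":{"type":"string"},"quiet":{"type":"boolean"},"lines":{"type":"string"}},"required":["moves"],"additionalProperties":false}. moves is a list of rows, 1 to 10 of them, each an object with the fields x, y, z (the shift in a scale on which 1.0 is 0.5 m), rx, ry, rz (a rotation vector in parts of the range, where 1.0 means 4 rad), aperture (the opening from 0.0 (shut) to 1.0 (fully open)); a field left out counts as zero (the opening has to be given); each row is the pose to reach, as a shift and turn from the pose commanded when the call began, along the tool's axes at that moment; what a row does not reach only later rows make up. A row lasts 1/8 s, in which the tool goes at most 0.0625 m and 0.188 rad, less where a joint would pass 70% of its speed; a pose out of reach is approached as far as the arm can. The fingers move at their own pace and stop on an object; the grip force is fixed at half the most. Time passes only in rows, so rows that do not move let the fingers close. The tool returns the time, the measured TCP pose, the force, the opening and the grip force at its end. only (a regular expression) keeps the lines of the reply that match it, lines (a string "A,B") keeps lines A to B, and quiet returns only ok. A shift or turn number past 1, either way, is cut back to 1. Input that does not fit is refused with a message, and nothing moves.
- get_obs(): the state, without advancing time (a new reading comes with each control period).
- optics.camera(name): name is "scene" or "top" or "wrist"; returns (picture, depth): 420x560x3 uint8, blue, green, red; 420x560 float32, m along the optical axis (not along the pixel's ray), 0 where there is no reading.
- optics.camera_params(name): a dict with "fovy" (degrees; the focal length in pixels is half the picture's height over the tangent of half this angle, whatever the lens; pixels are square), "cx", "cy" (the principal point, pixels), "view" (4x4, takes a point from world to camera coordinates). Camera axes: x right, y up, looking along -z (the intrinsics and any distortion apply to the point x, -y, -z); pixel columns grow to the right and rows downward; lengths in m; the calibration is good to about 2 mm. The wrist camera is an equidistant fisheye: a pixel r from the principal point sees the ray r / f radians off the axis. A picture is of the moment at which its call begins: read the wrist's pose just before it. camera_params takes no time and is no camera call; for the wrist camera it gives the pose at the moment of the call.
- workorder.hand_in(): hands the job in; it is judged then, once.
The state is a dict: "time_s": time; "q": joint angles; "dq": joint speeds; "joint_efforts": joint torques, N m; "eef_pos": TCP position; "eef_rot": TCP orientation; "wrist_force": force on the tool from outside, world axes, zero at the start; "torque": the same for the moment, N m; "opening": opening from 0.0 (shut) to 1.0 (fully open); "grasp_force": force on a finger pad.
Only numpy, scipy, OpenCV 4.12 (cv2) and the standard library are available. Lean on these libraries where they do the work, as an engineer would, in place of code of your own. Each camera call takes 0.05 s, during which the arm holds its last target. There are 200 camera calls.

## Working session

There is one attempt and no reset: what is moved stays moved. The work goes in short steps, Python scripts to look and compute and a tool call to move; the robot and the scene stay as the last step left them, time stands still between calls to the robot, and variables do not carry over. Pictures are saved under pics/ and viewed, at most 14 in all, crops included, and the job is handed in when it is done.

```bash
ls; mkdir -p pics; python3 - <<'E'
from bench import get_obs, optics
import cv2, numpy as np
o=get_obs(); print(o)
for n in ["scene","top"]:
    p,d=optics.camera(n); cv2.imwrite(f"pics/{n}0.png",p); np.savez(f"pics/{n}0.npz",p=p,d=d)
    c=optics.camera_params(n); print(n,c, (d>0).mean(), d[d>0].min(), d.max())
E
```

```text
pics
{'time_s': 0.0, 'q': array([ 9.52711855e-01,  1.81536829e-01,  1.60802327e+00, -1.43762901e-05,
        1.35380254e+00, -2.06297741e-01]), 'dq': array([-1.28717431e-03, -1.64087087e-03,  2.12777278e-07,  5.67447794e-04,
       -9.75303043e-04, -1.24679083e-03]), 'joint_efforts': array([-3.74062347e-04, -4.44858599e+01, -3.51343775e+01, -3.08111987e-05,
        8.75675498e-03,  1.23058931e-05]), 'eef_pos': array([0.22979667, 0.52647216, 0.23037915]), 'eef_rot': array([-3.48113085e-04,  2.04440137e-01,  9.78878668e-01, -8.13681001e-04]), 'wrist_force': array([ 0.17222329, -1.02437481,  0.25829704]), 'torque': array([ 0.02306682,  0.02502245, -0.00286882]), 'grasp_force': 0.0, 'opening': 0.9992007586704492}
scene {'fovy': 42.210146816882876, 'cx': 282.97264580867676, 'cy': 206.4402238253015, 'view': array([[ 6.93864943e-01,  7.20105063e-01, -3.73522829e-04,
        -5.43090950e-01],
       [-6.21511752e-01,  5.99126119e-01,  5.04748487e-01,
         1.66170398e-01],
       [ 3.63695728e-01, -3.49995132e-01,  8.63266370e-01,
        -1.40029103e+00],
       [ 0.00000000e+00,  0.00000000e+00,  0.00000000e+00,
         1.00000000e+00]])} 0.9959481292517007 0.73444146 2.72521
top {'fovy': 49.52084589364176, 'cx': 278.2581126796712, 'cy': 211.13597679364358, 'view': array([[-0.02151221, -0.99976689,  0.00184244,  0.18865445],
       [ 0.99419666, -0.02119799,  0.10546865, -0.5802854 ],
       [-0.10540501,  0.00410061,  0.99442092, -1.25002045],
       [ 0.        ,  0.        ,  0.        ,  1.        ]])} 0.9959353741496598 0.65885556 2.192567
```

View pics/scene0.png

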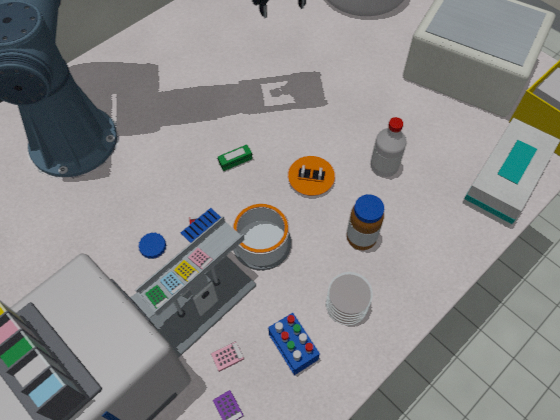

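View pics/top0.png

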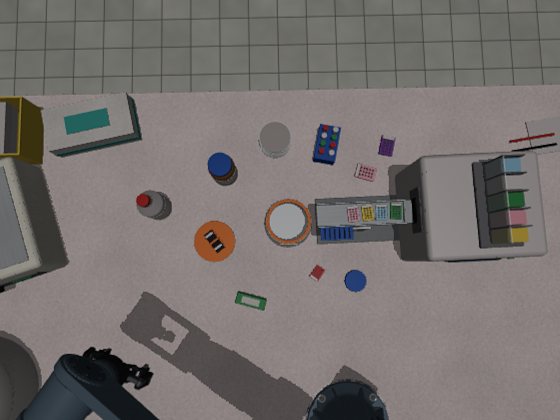

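The scene picture shows the printer at lower left, the blue flange at (201,225), the tub at (262,233) and the lid at (311,176). In the top picture the flange is at (336,234), the tub at (288,222) and the lid at (215,241).

Pink candidates in the top picture:
- (352,214) on the tray, small and pink. This fits cassette_1.
- (366,172) on the bench, larger and pink.
- (387,146), purple.
- (317,272), red.

I'll check these in a crop and measure.

```bash
cat > h.py <<'E'
import numpy as np, cv2
from bench import get_obs, optics
def K(n,c=None):
    c=c or optics.camera_params(n); return c, 210/np.tan(np.radians(c["fovy"])/2)
def ray(n,uv,c=None):
    c,f=K(n,c); V=np.array(c["view"]); uv=np.atleast_2d(uv).astype(float)
    a=(uv-[c["cx"],c["cy"]])/f
    if n=="wrist":
        r=np.linalg.norm(a,axis=1,keepdims=True)+1e-12
        D=np.hstack([a/r*np.sin(r),np.cos(r)])
    else: D=np.hstack([a,np.ones((len(a),1))])
    D=D*[1,-1,-1]
    return -V[:3,:3].T@V[:3,3], D@V[:3,:3]
def onz(n,uv,z,c=None):
    o,d=ray(n,uv,c); return o+d*((z-o[2])/d[:,2:])
def dep(n,uv,d,c=None):
    o,r=ray(n,uv,c); uv=np.atleast_2d(uv).astype(int)
    return o+r*d[uv[:,1],uv[:,0]][:,None]   # scene/top: r has unit depth
def mask(p,lo,hi,box):
    h=cv2.cvtColor(p,cv2.COLOR_BGR2HSV); m=cv2.inRange(h,np.array(lo),np.array(hi))
    z=np.zeros_like(m); x0,y0,x1,y1=box; z[y0:y1,x0:x1]=m[y0:y1,x0:x1]; return z
def px(m): v,u=np.nonzero(m); return np.c_[u,v]
E
python3 - <<'E'
from h import *
S=np.load("pics/scene0.npz");T=np.load("pics/top0.npz")
a=cv2.resize(T["p"][150:290,190:410],None,fx=3.4,fy=3.4,interpolation=cv2.INTER_CUBIC)
b=cv2.resize(S["p"][130:330,130:345],None,fx=1,fy=1)
cv2.imwrite("pics/crop1.png",a)
for n,D,bf,bl,bt in [("top",T,(312,224,360,248),(190,215,240,268),(262,195,314,250)),("scene",S,(175,205,225,245),(282,150,342,202),(228,200,296,258))]:
    p,d=D["p"],D["d"]
    for name,lo,hi,box in [("flange",(100,120,40),(125,255,255),bf),("lid",(8,150,100),(20,255,255),bl),("seal",(8,150,100),(20,255,255),bt)]:
        m=mask(p,lo,hi,box); q=px(m); P=dep(n,q,d)
        print(n,name,len(q),q.mean(0),"med",np.median(P,0).round(4),"pct2",np.percentile(P,3,axis=0).round(4),"97",np.percentile(P,97,axis=0).round(4))
        z={"flange":.185,"lid":.016,"seal":.079}[name]
        hull=cv2.convexHull(q.astype(np.int32)); W=onz(n,hull[:,0],z)[:,:2].astype(np.float32)
        if name=="flange": print(cv2.minAreaRect(W))
        else: 
            A=np.c_[2*W,np.ones(len(W))];s=np.linalg.lstsq(A,(W**2).sum(1),rcond=None)[0];print(s[:2],"r",np.sqrt(s[2]+s[:2]@s[:2]))
E
```

```text
top flange 382 [336.15445026 233.06806283] med [0.5105 0.0362 0.1857] pct2 [ 0.4959 -0.0031  0.1816] 97 [0.5255 0.0725 0.1896]
((0.5105338096618652, 0.03470680117607117), (0.03127724304795265, 0.08058438450098038), 1.7907248735427856)
top lid 1060 [214.05566038 240.75188679] med [0.5054 0.3589 0.0164] pct2 [0.4561 0.3085 0.0113] 97 [0.5557 0.4083 0.0226]
[0.505635   0.35923966] r 0.05630628630456837
top seal 292 [288.17465753 219.8869863 ] med [0.557  0.1493 0.0794] pct2 [0.4953 0.0939 0.0746] 97 [0.6088 0.2072 0.0837]
[0.55265452 0.15065434] r 0.058812490518195724
scene flange 542 [200.27675277 224.77121771] med [0.511  0.0369 0.1853] pct2 [ 4.960e-01 -3.000e-04  1.822e-01] 97 [0.5254 0.074  0.1885]
((0.5104321837425232, 0.03738752007484436), (0.0318235419690609, 0.07885903120040894), 1.6678451299667358)
scene lid 1210 [310.7892562  175.77024793] med [0.5083 0.3568 0.017 ] pct2 [0.4554 0.3101 0.0123] 97 [0.5568 0.4115 0.0233]
[0.5054703  0.36191469] r 0.05703948180820545
scene seal 409 [262.92420538 226.79706601] med [0.5626 0.1612 0.0792] pct2 [0.4954 0.0974 0.0752] 97 [0.6092 0.2101 0.083 ]
[0.55229698 0.15361757] r 0.059332253328437744
```

View pics/crop1.png

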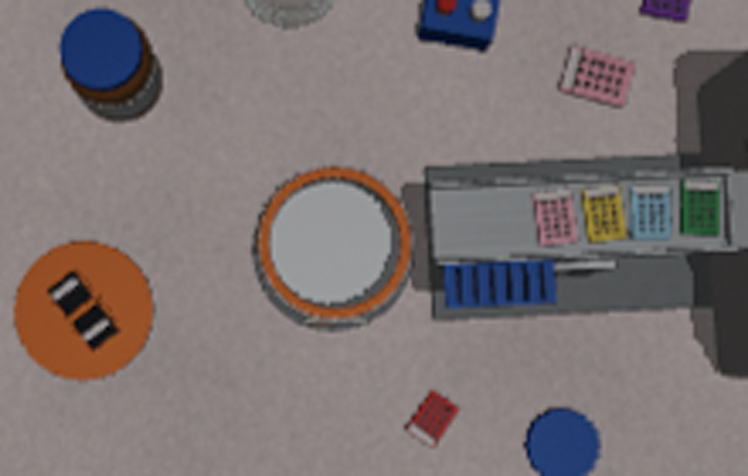

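The crop shows the four cassettes in the tray: pink (555,215), yellow (605,213), blue (652,212) and green (702,207). The larger pink, red and purple ones lie on the bench and are decoys. The lid's tabs are at (70,292) and (97,327), and the flange is at (500,285). Sizes and heights match the description. First move: above the flange with the gripper shut.

Units first: shifts go in shares of 0.5 m and turns go in shares of 4 rad. So -0.446 m is -0.892, -0.329 m is -0.658, -0.41 rad is -0.1025.

Request:
send_path(moves=[{"x":-0.892, "y":-0.658, "z":0.02, "rz":-0.1025, "aperture":0}, {"x":-0.892, "y":-0.658, "z":0.02, "rz":-0.1025, "aperture":0}, {"x":-0.892, "y":-0.658, "z":0.02, "rz":-0.1025, "aperture":0}, {"x":-0.892, "y":-0.658, "z":0.02, "rz":-0.1025, "aperture":0}, {"x":-0.892, "y":-0.658, "z":0.02, "rz":-0.1025, "aperture":0}, {"x":-0.892, "y":-0.658, "z":0.02, "rz":-0.1025, "aperture":0}, {"x":-0.892, "y":-0.658, "z":0.02, "rz":-0.1025, "aperture":0}, {"x":-0.892, "y":-0.658, "z":0.02, "rz":-0.1025, "aperture":0}, {"x":-0.892, "y":-0.658, "z":0.02, "rz":-0.1025, "aperture":0}, {"x":-0.892, "y":-0.658, "z":0.02, "rz":-0.1025, "aperture":0}])

```text
time_s: 1.35
eef_pos: [0.5085, 0.0433, 0.2208]
eef_rot: [-0.0, 0.004, 1.0, -0.0]
wrist_force: [0.1, 0.0, 0.1]
opening: -0.002
grasp_force: 0.0
```

```bash
python3 - <<'E'
from h import *
from scipy.spatial.transform import Rotation as R
o=get_obs(); print(o["eef_pos"],R.from_quat(o["eef_rot"],scalar_first=True).as_matrix().round(3),o["opening"])
E
```

```text
[0.50845289 0.04326109 0.22084761] [[-1.     0.007 -0.   ]
 [ 0.007  1.    -0.001]
 [ 0.    -0.001 -1.   ]] -0.0016368518072533709
```

To row units: 0.037 m is 0.074, 0.033 m is 0.066.

Request:
send_path(moves=[{"x":0.004, "y":0.006, "z":0.05, "aperture":0}, {"x":0.004, "y":0.006, "z":0.066, "aperture":0}, {"x":0.004, "y":0.006, "z":0.074, "aperture":0}, {"x":0.004, "y":0.006, "z":0.074, "aperture":0}])

```text
time_s: 1.85
eef_pos: [0.5053, 0.0504, 0.1848]
eef_rot: [0.0, 0.0, 1.0, -0.0]
wrist_force: [-1.6, 0.8, 0.8]
opening: 0.001
grasp_force: 0.7
```

To row units: 0.047 m is 0.094, 0.034 m is 0.068.

Request:
send_path(moves=[{"y":0.01, "z":0.01, "aperture":0}, {"y":0.02, "z":0.02, "aperture":0}, {"y":0.03, "z":0.03, "aperture":0}, {"y":0.038, "z":0.041, "aperture":0}, {"y":0.047, "z":0.052, "aperture":0}, {"y":0.054, "z":0.064, "aperture":0}, {"y":0.06, "z":0.076, "aperture":0}, {"y":0.065, "z":0.087, "aperture":0}, {"y":0.068, "z":0.094, "aperture":0}, {"y":0.068, "z":0.094, "aperture":0}])

```text
time_s: 3.1
eef_pos: [0.5052, 0.0841, 0.1371]
eef_rot: [-0.0, 0.001, 1.0, 0.0]
wrist_force: [-0.8, 0.2, 3.5]
opening: 0.002
grasp_force: 1.8
```

```bash
python3 - <<'E'
from h import *
p,d=optics.camera("top");np.savez("pics/top1.npz",p=p,d=d)
p2,d=optics.camera("scene");np.savez("pics/scene1.npz",p=p2,d=d)
a=cv2.resize(p[150:290,240:430],(570,420));b=cv2.resize(p2[180:320,120:300],(540,420))
cv2.imwrite("pics/push.png",cv2.resize(np.hstack([a,b]),(800,302)))
E
```

```text
(no output)
```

View pics/push.png

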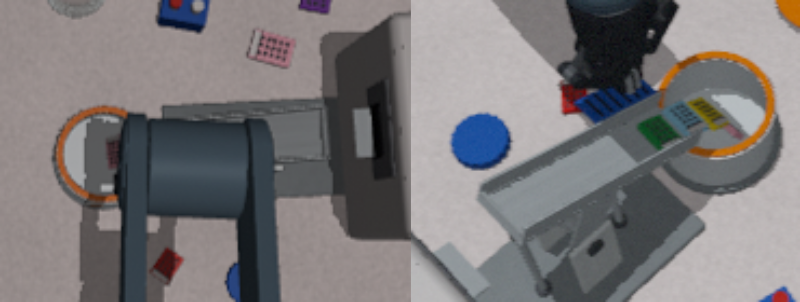

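In the scene half, the cassettes are sliding: green is still on the tray at (658,130) and pink is already in the tub. I'll hold here and look again.

Request:
send_path(moves=[{"aperture":0}, {"aperture":0}, {"aperture":0}, {"aperture":0}, {"aperture":0}, {"aperture":0}])

```text
time_s: 3.95
eef_pos: [0.5052, 0.084, 0.1373]
eef_rot: [-0.0, 0.001, 1.0, 0.0]
wrist_force: [-0.8, 0.5, 5.4]
opening: -0.0
grasp_force: 2.1
```

```bash
python3 - <<'E'
from h import *
p2,d=optics.camera("scene");np.savez("pics/scene2.npz",p=p2,d=d)
cv2.imwrite("pics/push2.png",cv2.resize(p2[180:290,130:310],(720,440),interpolation=cv2.INTER_CUBIC))
E
```

```text
(no output)
```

View pics/push2.png

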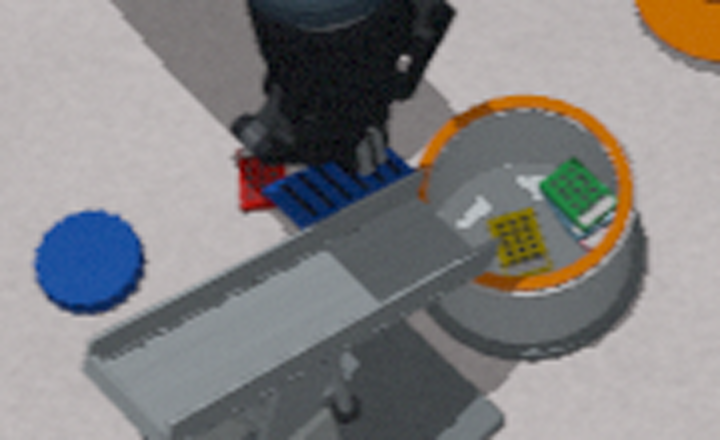

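The tray is empty. Yellow (518,240) and green (575,195), with blue and pink beneath green (595,235), all lie low inside the tub. Now I ease the tray up along the reverse arc.

To row units: -0.047 m is -0.094, -0.046 m is -0.092.

Request:
send_path(moves=[{"y":-0.003, "z":-0.007, "aperture":0}, {"y":-0.008, "z":-0.018, "aperture":0}, {"y":-0.014, "z":-0.03, "aperture":0}, {"y":-0.021, "z":-0.042, "aperture":0}, {"y":-0.03, "z":-0.053, "aperture":0}, {"y":-0.038, "z":-0.064, "aperture":0}, {"y":-0.048, "z":-0.074, "aperture":0}, {"y":-0.058, "z":-0.084, "aperture":0}, {"y":-0.066, "z":-0.092, "aperture":0}, {"y":-0.068, "z":-0.094, "aperture":0}])

```text
time_s: 5.25
eef_pos: [0.5054, 0.0494, 0.1846]
eef_rot: [0.0, 0.001, 1.0, -0.0]
wrist_force: [1.4, 1.4, 3.2]
opening: 0.0
grasp_force: 1.6
```

Request:
send_path(moves=[{"z":-0.004, "aperture":0}, {"z":-0.01, "aperture":0}, {"z":-0.02, "aperture":0}, {"z":-0.08, "aperture":0.5}, {"y":0.12, "z":-0.12, "aperture":1}, {"y":0.24, "z":-0.12, "rz":0.045, "aperture":1}, {"y":0.36, "z":-0.12, "rz":0.0925, "aperture":1}, {"y":0.48, "z":-0.12, "rz":0.14, "aperture":1}, {"y":0.58, "z":-0.12, "rz":0.1875, "aperture":1}, {"y":0.62, "z":-0.12, "rz":0.235, "aperture":1}])

```text
time_s: 6.5
eef_pos: [0.5048, 0.363, 0.2441]
eef_rot: [-0.0, 0.427, 0.904, -0.0]
wrist_force: [-0.1, -0.2, -0.2]
opening: 1.0
grasp_force: 0.0
```

```bash
python3 - <<'E'
from h import *
p,d=optics.camera("scene");np.savez("pics/scene3.npz",p=p,d=d)
P=px(mask(p,(100,120,40),(125,255,255),(175,205,225,245)));print("flange",np.median(dep("scene",P,d),0))
o=get_obs();print(o["eef_pos"],o["eef_rot"])
w,dw=optics.camera("wrist");np.savez("pics/w3.npz",p=w,d=dw,**{k:np.array(v) for k,v in optics.camera_params("wrist").items()})
cv2.imwrite("pics/w3.png",w)
E
```

```text
flange [0.51152495 0.03649332 0.18556407]
[0.50460533 0.36432384 0.24397592] [-5.34808866e-04  4.30398956e-01  9.02638474e-01  4.87280404e-04]
```

View pics/w3.png

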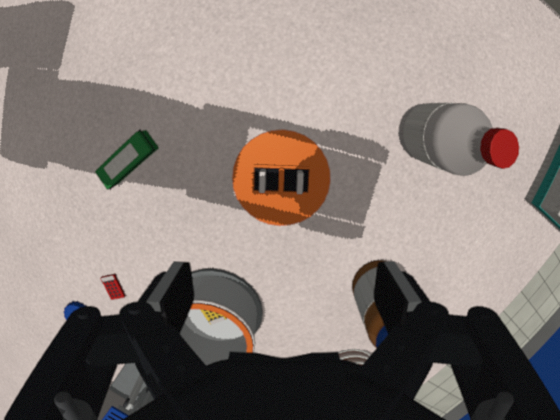

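The wrist picture shows the lid at (281,177) with white tab bars at (263,180) and (300,180), nearly along the closing line. The tub seal is partly visible at (215,335). The tray is level, with the flange at 0.1856. Next I measure the lid centre and tab axis.

```bash
cat >> h.py <<'E'
def circ(W):
    W=np.asarray(W)[:,:2]
    for _ in range(4):
        s=np.linalg.lstsq(np.c_[2*W,np.ones(len(W))],(W**2).sum(1),rcond=None)[0]; r=np.sqrt(s[2]+s[:2]@s[:2])
        e=abs(np.linalg.norm(W-s[:2],axis=1)-r); W=W[e<=max(np.percentile(e,92),.0005)]
    return s[:2],r
def toolR():
    from scipy.spatial.transform import Rotation as R
    o=get_obs(); return o["eef_pos"],R.from_quat(o["eef_rot"],scalar_first=True).as_matrix()
E
python3 - <<'E'
from h import *
D=np.load("pics/w3.npz");p=D["p"];c={k:D[k] for k in("fovy","cx","cy","view")}
m=mask(p,(5,150,60),(22,255,255),(225,120,340,235));
h=cv2.convexHull(px(m).astype(np.int32))[:,0]
L,r=circ(onz("wrist",h,.016,c));print("lid",L,r)
box=(250,160,314,200)
hs=cv2.cvtColor(p,cv2.COLOR_BGR2HSV)
k=mask(p,(0,0,0),(179,110,255),box)
n,l,st,ce=cv2.connectedComponentsWithStats(k);
for i in range(1,n):
    if st[i,4]>20: print(st[i],ce[i])
W=onz("wrist",px(k),.036,c)[:,:2].astype(np.float32);R=cv2.minAreaRect(W);print(R);q=cv2.boxPoints(R);print(q)
e0=q[1]-q[0];e1=q[2]-q[1];e=e0 if np.linalg.norm(e0)>np.linalg.norm(e1) else e1
print("axis deg",np.degrees(np.arctan2(e[1],e[0])),np.linalg.norm(e))
wht=k.copy();wht[hs[...,2]<120]=0
n,l,st,ce=cv2.connectedComponentsWithStats(wht)
for i in range(1,n):
    if st[i,4]>20: print("white",st[i],onz("wrist",ce[i],.036,c))
P,T=toolR();print(P,T.round(4),"tool y deg",np.degrees(np.arctan2(T[1,1],T[0,1])))
s=mask(p,(5,150,60),(22,255,255),(180,290,262,350));sp=px(s);Ws=onz("wrist",sp,.079,c)
print("seal px n",len(sp)); 
# outer edge via hull, known radius
hh=cv2.convexHull(sp.astype(np.int32))[:,0]; print(circ(onz("wrist",hh,.079,c)))
E
```

```text
lid [0.50422328 0.35681243] 0.056761727980342416
[255 168  23  25 487] [265.78439425 179.34907598]
[285 170  23  24 472] [295.98940678 180.23940678]
((0.5032063126564026, 0.3586761951446533), (0.05759698525071144, 0.027176983654499054), 38.09126281738281)
[[0.4721581  0.3516045 ]
 [0.48892403 0.33021542]
 [0.53425455 0.3657479 ]
 [0.5174886  0.38713697]]
axis deg 38.091236 0.05759699
white [259 171   6   6  26] [[0.48207849 0.35113121 0.036     ]]
[0.50486386 0.36233127 0.24391392] [[-6.392e-01  7.691e-01 -7.000e-04]
 [ 7.691e-01  6.392e-01  1.000e-04]
 [ 5.000e-04 -4.000e-04 -1.000e+00]] tool y deg 39.729521118266995
seal px n 454
(array([0.55340235, 0.15163851]), np.float64(0.05765076115717821))
```

To row units: 0.08 m is 0.16, 0.04 m is 0.08, 0.028 rad is 0.007.

Request:
send_path(moves=[{"z":0.08, "rz":0.007, "aperture":1}, {"z":0.16, "rz":0.007, "aperture":1}, {"z":0.16, "rz":0.007, "aperture":1}, {"z":0.16, "rz":0.007, "aperture":1}, {"z":0.16, "rz":0.007, "aperture":1}])

```text
time_s: 7.22
eef_pos: [0.5072, 0.3602, 0.1668]
eef_rot: [0.001, 0.438, 0.899, 0.001]
wrist_force: [0.3, -0.2, 1.2]
opening: 0.999
grasp_force: 0.0
```

```bash
cat > lid.py <<'E'
from h import *
import sys
c=optics.camera_params("wrist");p,d=optics.camera("wrist");c2=optics.camera_params("wrist")
print("drift",abs(c["view"]-c2["view"]).max()); cv2.imwrite(f"pics/{sys.argv[1]}.png",p)
m=mask(p,(5,150,40),(22,255,255),(150,30,430,290))
n,l,st,ce=cv2.connectedComponentsWithStats(m);i=1+st[1:,4].argmax();print(st[i])
h=cv2.convexHull(px(l==i).astype(np.int32))[:,0]
L,r=circ(onz("wrist",h,.016,c));print("lid",L,r)
x,y,w,hh=st[i,:4]
k=mask(p,(0,0,0),(179,110,255),(x+w//4,y+hh//4,x+3*w//4,y+3*hh//4))
k=cv2.morphologyEx(k,cv2.MORPH_OPEN,np.ones((3,3)))
W=onz("wrist",px(k),.036,c)[:,:2].astype(np.float32);q=cv2.boxPoints(cv2.minAreaRect(W))
e=max([q[1]-q[0],q[2]-q[1]],key=np.linalg.norm)
print("box centre",q.mean(0),"axis",np.degrees(np.arctan2(e[1],e[0])),np.linalg.norm(e))
P,T=toolR();print(P,"tool y",np.degrees(np.arctan2(T[1,1],T[0,1])),"delta tool",T.T@np.r_[L-P[:2],0])
E
python3 lid.py w4
```

```text
drift 0.0002837072276666362
[ 220  129  121  118 9480]
lid [0.50389255 0.35928371] 0.05677669989394428
box centre [0.5024228 0.3603199] axis 37.96836 0.051854603
[0.50699934 0.36026882 0.16659274] tool y 38.089397890917624 delta tool [ 1.14120955e-03 -3.05288283e-03 -1.15887504e-05]
```

View pics/w4.png

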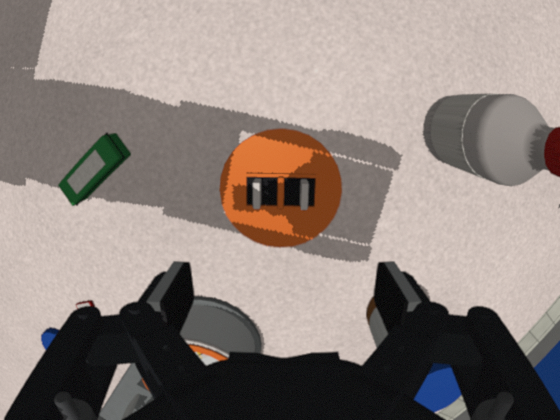

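The second wrist picture shows the lid at (281,188) with its tabs in line with the fingers at (180,265) and (390,265). The radius is right (56.8 mm) and the axes agree to 0.1°. I'll shift slightly and descend open.

To row units: 0.148 m is 0.296, 0.142 m is 0.284.

Request:
send_path(moves=[{"x":0.002, "y":-0.003, "z":0.1, "aperture":1}, {"x":0.002, "y":-0.003, "z":0.2, "aperture":1}, {"x":0.002, "y":-0.003, "z":0.26, "aperture":1}, {"x":0.002, "y":-0.003, "z":0.284, "aperture":1}, {"x":0.002, "y":-0.003, "z":0.296, "aperture":1}, {"x":0.002, "y":-0.003, "z":0.296, "aperture":1}, {"x":0.002, "y":-0.003, "z":0.296, "aperture":1}, {"x":0.002, "y":-0.003, "z":0.296, "aperture":1}])

```text
time_s: 8.28
eef_pos: [0.5046, 0.3601, 0.0173]
eef_rot: [0.001, 0.438, 0.899, 0.001]
wrist_force: [-0.0, 0.3, 0.4]
opening: 1.0
grasp_force: 0.0
```

```bash
python3 lid.py w5
```

```text
drift 0.00038833650198750406
[  172   149   223   141 20403]
lid [0.50379352 0.35949686] 0.05686725924332652
box centre [0.49269783 0.37351942] axis 38.03017 0.047086284
[0.50443352 0.36005669 0.01711897] tool y 38.07325984291934 delta tool [-4.60439489e-05 -8.49061304e-04 -1.10474609e-06]
```

To row units: -0.001 m is -0.002.

Request:
send_path(moves=[{"z":-0.002, "aperture":0}, {"z":-0.002, "aperture":0}, {"z":-0.002, "aperture":0}, {"z":-0.002, "aperture":0}, {"z":-0.002, "aperture":0}, {"z":-0.002, "aperture":0}, {"z":-0.002, "aperture":0}])

```text
time_s: 9.2
eef_pos: [0.5048, 0.3602, 0.0196]
eef_rot: [0.001, 0.438, 0.899, 0.001]
wrist_force: [-4.5, -1.5, 14.0]
opening: 0.355
grasp_force: 62.4
```

```bash
python3 lid.py w6
```

```text
drift 5.52481216860648e-07
[  174   149   220   141 20595]
lid [0.50432657 0.35957969] 0.05695752449881405
box centre [0.49368432 0.37334907] axis 38.017265 0.04704043
[0.504791   0.36024549 0.01955762] tool y 38.079122680181655 delta tool [-2.37653234e-04 -7.76209688e-04 -1.12003854e-06]
```

View pics/w6.png

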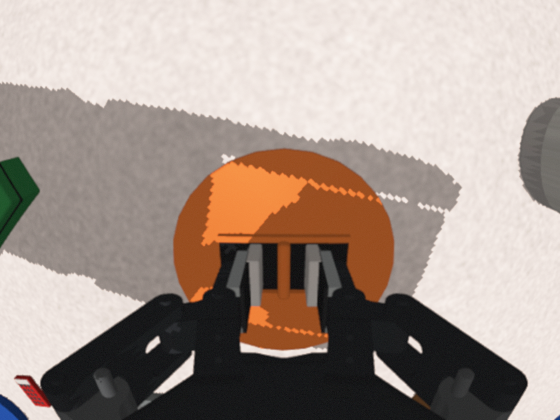

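The fingers grip the tabs at (255,275) and (312,275), the opening is steady at 0.355 with 62 N, and the lid moved only about 0.5 mm. Next I lift and carry it over the tub by the lid-to-tub vector that both fixed cameras agree on.

To row units: -0.193 m is -0.386, -0.15 m is -0.3.

Request:
send_path(moves=[{"z":-0.01, "aperture":0}, {"z":-0.04, "aperture":0}, {"z":-0.12, "aperture":0}, {"z":-0.24, "aperture":0}, {"x":-0.1, "y":-0.048, "z":-0.28, "aperture":0}, {"x":-0.2, "y":-0.096, "z":-0.28, "aperture":0}, {"x":-0.3, "y":-0.144, "z":-0.28, "aperture":0}, {"x":-0.36, "y":-0.172, "z":-0.28, "aperture":0}, {"x":-0.386, "y":-0.184, "z":-0.28, "aperture":0}, {"x":-0.386, "y":-0.184, "z":-0.28, "aperture":0}])

```text
time_s: 10.5
eef_pos: [0.5507, 0.1509, 0.1576]
eef_rot: [0.0, 0.438, 0.899, 0.0]
wrist_force: [-0.4, 0.7, -0.6]
opening: 0.354
grasp_force: 59.6
```

Request:
send_path(moves=[{"aperture":0}, {"aperture":0}])

```text
time_s: 10.75
eef_pos: [0.5501, 0.1524, 0.1572]
eef_rot: [-0.0, 0.437, 0.899, 0.0]
wrist_force: [0.5, 1.7, -1.0]
opening: 0.352
grasp_force: 59.5
```

```bash
cat > tub.py <<'E'
from h import *
import sys
from scipy.optimize import least_squares
c=optics.camera_params("wrist");P,T=toolR();p,d=optics.camera("wrist");cv2.imwrite(f"pics/{sys.argv[1]}.png",p)
q=px(mask(p,(5,130,40),(22,255,255),(0,0,560,420)))
o,r=ray("wrist",q,c);W=o+r*(d[q[:,1],q[:,0]]/(r@-np.array(c["view"])[2,:3]))[:,None]
print("z hist",np.histogram(W[:,2],np.arange(.05,.3,.01)))
lz=float(sys.argv[2])
for nm,z,R in[("seal",.079,.0605),("lid",lz,.058)]:
    s=abs(W[:,2]-z)<.012; Q=onz("wrist",q[s],z,c)[:,:2]
    if len(Q)<50: print(nm,len(Q));continue
    c0=np.median(W[s],0)[:2] if nm=="lid" else np.array([.552,.152])
    a=np.arctan2(*(Q-c0).T[::-1]);b=(a//.05).astype(int);rr=np.linalg.norm(Q-c0,axis=1)
    E=np.array([Q[b==k][rr[b==k].argmax()] for k in set(b) if (b==k).sum()>3])
    f=least_squares(lambda v:np.linalg.norm(E-v[:2],axis=1)-v[2],[*c0,R],loss="soft_l1",f_scale=.0007)
    g=least_squares(lambda v:np.linalg.norm(E-v,axis=1)-R+.0008,c0,loss="soft_l1",f_scale=.0007)
    e=np.degrees(sorted(np.arctan2(*(E-g.x).T[::-1])))
    print(nm,len(Q),len(E),"free",f.x,"fixed",g.x,"res",np.median(abs(g.fun)),"arc",e[0],e[-1])
print(P,T.round(4).tolist(), get_obs()["wrist_force"])
E
python3 tub.py w7 .156
```

```text
z hist (array([    0,     0,  1012,   334,   602,   715,   979,   123,     0,
           0, 24064,   665,    25,    58,    54,    49,     0,     2,
          15,     0,     0,     0,     0,     0]), array([0.05, 0.06, 0.07, 0.08, 0.09, 0.1 , 0.11, 0.12, 0.13, 0.14, 0.15,
       0.16, 0.17, 0.18, 0.19, 0.2 , 0.21, 0.22, 0.23, 0.24, 0.25, 0.26,
       0.27, 0.28, 0.29]))
seal 1405 43 free [ 1.26555075 -0.66916925  1.14158292] fixed [0.55165259 0.15068253] res 0.00035743443867784286 arc 42.04069929724909 178.63175541381244
lid 24726 126 free [0.54894089 0.15258471 0.05590655] fixed [0.54968239 0.15167969] res 0.000939360986857081 arc -179.1981391548859 177.8196297060429
[0.5501285  0.15241276 0.15722893] [[-0.618, 0.7862, -0.0002], [0.7862, 0.618, 0.0002], [0.0003, -0.0001, -1.0]] [-0.16442823 -0.42882991 -0.84941846]
```

View pics/w7.png

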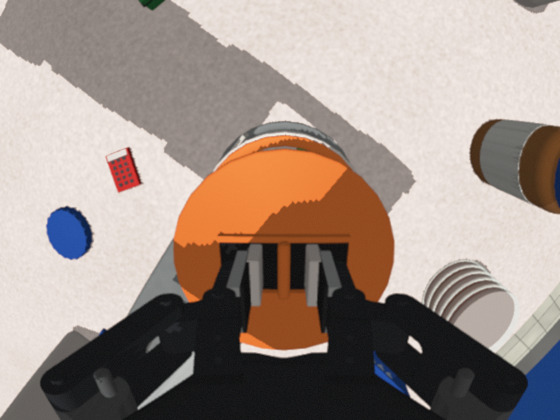

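The wrist picture shows the lid held level and central at (284,245), with the tub's far rim arc at (283,135) just above it. Both estimates call for about +1.4 and −0.8 mm. I'll correct, go down to 9 mm over the seal and check there.

To row units: 0.05 m is 0.1, 0.0006 m is 0.0012.

Request:
send_path(moves=[{"x":-0.003, "y":0.0012, "z":0.04, "aperture":0}, {"x":-0.003, "y":0.0012, "z":0.08, "aperture":0}, {"x":-0.003, "y":0.0012, "z":0.1, "aperture":0}, {"x":-0.003, "y":0.0012, "z":0.1, "aperture":0}, {"x":-0.003, "y":0.0012, "z":0.1, "aperture":0}])

```text
time_s: 11.42
eef_pos: [0.5524, 0.1505, 0.1081]
eef_rot: [0.001, 0.438, 0.899, 0.0]
wrist_force: [0.5, -0.5, -0.8]
opening: 0.354
grasp_force: 59.6
```

```bash
python3 tub.py w8 .104; python3 - <<'E'
from h import *
p,d=optics.camera("scene");t,_=optics.camera("top")
a=cv2.resize(p[170:290,200:330],(520,480),interpolation=cv2.INTER_CUBIC);b=cv2.resize(cv2.imread("pics/w8.png")[80:380,150:420],(280,311))
o=np.zeros((480,800,3),np.uint8);o[:,:520]=a;o[:311,520:]=b;cv2.imwrite("pics/chk.png",o)
E
```

```text
z hist (array([    4,     0,  1537,   236,     0, 24159,   685,    27,    54,
          44,    62,     0,     0,    19,     0,     0,     0,     0,
           0,     0,   112,     0,     0,     0]), array([0.05, 0.06, 0.07, 0.08, 0.09, 0.1 , 0.11, 0.12, 0.13, 0.14, 0.15,
       0.16, 0.17, 0.18, 0.19, 0.2 , 0.21, 0.22, 0.23, 0.24, 0.25, 0.26,
       0.27, 0.28, 0.29]))
seal 1773 43 free [0.55091279 0.15038569 0.05962122] fixed [0.55097477 0.1503169 ] res 0.0001271533213846064 arc -177.71233288956054 179.03043441497235
lid 24838 126 free [0.55214517 0.14961417 0.05709386] fixed [0.55218153 0.1495618 ] res 0.0002830366040866304 arc -179.96727649604335 178.1771805777072
[0.5524439  0.1505407  0.10807212] [[-0.6168, 0.7871, 0.0012], [0.7871, 0.6168, 0.0001], [-0.0007, 0.001, -1.0]] [-0.14784169  0.24721394 -0.31620657]
```

View pics/chk.png

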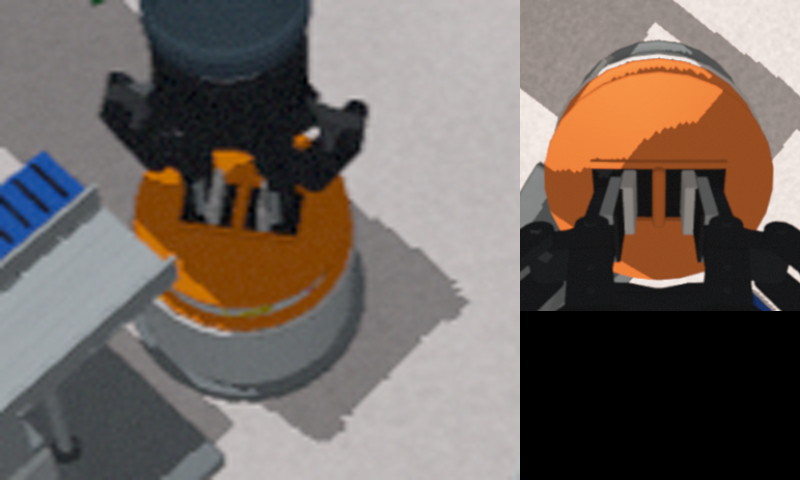

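The lid hovers just above the tub, and the wrist fit is clean (residual 0.1–0.3 mm). It shows the lid about 1.3 mm off in +x/−y. I'll let the arm settle after a small correction and re-measure.

Units first: shifts go in shares of 0.5 m and turns go in shares of 4 rad. So 0.005 m is 0.01, 0.001 m is 0.002.

Request:
send_path(moves=[{"x":0.002, "z":0.01, "aperture":0}, {"x":0.002, "z":0.01, "aperture":0}, {"x":0.002, "z":0.01, "aperture":0}, {"x":0.002, "z":0.01, "aperture":0}, {"x":0.002, "z":0.01, "aperture":0}])

```text
time_s: 12.2
eef_pos: [0.5514, 0.1511, 0.1023]
eef_rot: [0.0, 0.438, 0.899, 0.0]
wrist_force: [-0.3, -0.2, -0.7]
opening: 0.356
grasp_force: 59.6
```

```bash
python3 tub.py w9 .099
```

```text
z hist (array([    6,     0,  1189,   157, 21964,  2884,    24,    39,    54,
          76,     6,     0,    17,     0,     0,     0,     0,     0,
           0,   107,     0,     0,     0,     0]), array([0.05, 0.06, 0.07, 0.08, 0.09, 0.1 , 0.11, 0.12, 0.13, 0.14, 0.15,
       0.16, 0.17, 0.18, 0.19, 0.2 , 0.21, 0.22, 0.23, 0.24, 0.25, 0.26,
       0.27, 0.28, 0.29]))
seal 1346 40 free [0.55092016 0.15052684 0.05954505] fixed [0.55103036 0.15038559] res 0.00012329646900802735 arc -178.00886827323208 179.57403086927573
lid 24858 126 free [0.55080071 0.15045804 0.05682053] fixed [0.55095194 0.15026694] res 0.0003666411273368697 arc -178.95633071203085 178.04739843775124
[0.55137125 0.15110743 0.10234458] [[-0.6166, 0.7873, 0.0001], [0.7873, 0.6166, 0.0], [-0.0001, 0.0001, -1.0]] [ 0.06890196  0.64022801 -1.18937141]
```

Aligned within 0.2 mm. Now I insert and press.

To row units: 0.0195 m is 0.039, 0.019 m is 0.038.

Request:
send_path(moves=[{"z":0.012, "aperture":0}, {"z":0.02, "aperture":0}, {"z":0.028, "aperture":0}, {"z":0.034, "aperture":0}, {"z":0.038, "aperture":0}, {"z":0.039, "aperture":0}, {"z":0.039, "aperture":0}, {"z":0.039, "aperture":0}])

```text
time_s: 13.25
eef_pos: [0.5514, 0.1511, 0.0831]
eef_rot: [0.0, 0.438, 0.899, 0.0]
wrist_force: [-2.0, -0.0, 4.9]
opening: 0.356
grasp_force: 60.8
```

Request:
send_path(moves=[{"z":0.001, "aperture":0}, {"z":0.001, "aperture":0}])

```text
time_s: 13.5
eef_pos: [0.5515, 0.1511, 0.0826]
eef_rot: [0.0, 0.438, 0.899, 0.0]
wrist_force: [-3.0, 0.4, 6.2]
opening: 0.353
grasp_force: 61.3
```

To row units: 0.0025 m is 0.005, 0.002 m is 0.004.

Request:
send_path(moves=[{"z":0.002, "aperture":0}, {"z":0.002, "aperture":0.42}, {"z":0.003, "aperture":0.46}, {"z":0.004, "aperture":0.5}, {"z":0.005, "aperture":0.54}, {"z":0.005, "aperture":0.58}, {"z":0.005, "aperture":0.62}, {"z":0.005, "aperture":0.7}, {"z":0.005, "aperture":0.75}, {"z":0.005, "aperture":0.75}])

```text
time_s: 14.75
eef_pos: [0.5513, 0.1511, 0.0797]
eef_rot: [-0.0, 0.438, 0.899, -0.0]
wrist_force: [0.8, 0.6, -0.0]
opening: 0.75
grasp_force: 0.0
```

```bash
python3 tub.py w10 .081
```

```text
z hist (array([    9,     0,  1992, 25971,   711,    55,    29,     0,     0,
           0,    32,     0,     0,     0,     0,     0,     0,   130,
           0,     0,     0,     0,     0,     0]), array([0.05, 0.06, 0.07, 0.08, 0.09, 0.1 , 0.11, 0.12, 0.13, 0.14, 0.15,
       0.16, 0.17, 0.18, 0.19, 0.2 , 0.21, 0.22, 0.23, 0.24, 0.25, 0.26,
       0.27, 0.28, 0.29]))
seal 28258 126 free [0.55054917 0.15079327 0.05901772] fixed [0.55063251 0.15056093] res 0.0005395149455063468 arc -178.6463114007356 179.17482179547733
lid 28624 126 free [0.54994038 0.1516597  0.05815508] fixed [0.5493545 0.152486 ] res 0.0004803974723833357 arc -177.52085319511514 179.18402351472798
[0.55126421 0.1511075  0.07973289] [[-0.6166, 0.7873, -0.0001], [0.7873, 0.6166, -0.0], [0.0, -0.0001, -1.0]] [ 0.40680171 -0.66433207 -0.87346865]
```

View pics/w10.png

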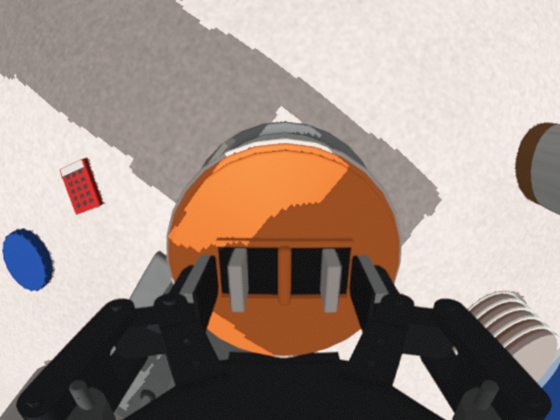

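The tab bars are now sprung out, at (237,280) and (331,280) against (255,275) and (312,275) when pinched, and the fingers are clear of them. I'll retreat and check the height, level and centring with the fixed cameras.

To row units: 0.25 m is 0.5, -0.12 m is -0.24.

Request:
send_path(moves=[{"aperture":1}, {"z":-0.02, "aperture":1}, {"z":-0.1, "aperture":1}, {"z":-0.2, "aperture":1}, {"z":-0.3, "aperture":1}, {"x":0.1, "z":-0.3, "aperture":1}, {"x":0.2, "y":-0.08, "z":-0.3, "aperture":1}, {"x":0.3, "y":-0.16, "z":-0.3, "aperture":1}, {"x":0.4, "y":-0.24, "z":-0.3, "aperture":1}, {"x":0.5, "y":-0.3, "z":-0.3, "aperture":1}])

```text
time_s: 16.05
eef_pos: [0.2777, 0.2554, 0.2305]
eef_rot: [0.0, 0.438, 0.899, 0.001]
wrist_force: [1.1, 0.5, 0.6]
opening: 1.002
grasp_force: 0.0
```

Request:
send_path(moves=[{"y":-0.08, "aperture":1}, {"y":-0.2, "aperture":1}, {"y":-0.2, "aperture":1}, {"y":-0.2, "aperture":1}])

```text
time_s: 16.55
eef_pos: [0.2015, 0.1939, 0.2309]
eef_rot: [0.001, 0.438, 0.899, 0.001]
wrist_force: [0.8, -0.7, -0.1]
opening: 1.002
grasp_force: 0.0
```

```bash
python3 - <<'E'
from h import *
im={}
for n,b,bf in [("top",(258,190,318,255),(312,224,360,248)),("scene",(225,190,300,265),(175,205,225,245))]:
    p,d=optics.camera(n);im[n]=p;np.save(f"pics/{n}f.npy",d);q=px(mask(p,(5,130,60),(22,255,255),b));P=dep(n,q,d)
    A=np.c_[P[:,:2]-P[:,:2].mean(0),np.ones(len(P))]
    k=abs(P[:,2]-np.median(P[:,2]))<.005; s=np.linalg.lstsq(A[k],P[k,2],rcond=None)[0]
    h=cv2.convexHull(q.astype(np.int32))[:,0]
    print(n,"z",np.median(P[:,2]),s[2],"tilt",s[:2],"circ",circ(onz(n,h,.081)),len(q))
    f=px(mask(p,(100,120,40),(125,255,255),bf));print("flange",np.median(dep(n,f,d),0))
o=np.zeros((400,800,3),np.uint8);o[:,:400]=cv2.resize(im["top"][185:260,250:325],(400,400),interpolation=cv2.INTER_CUBIC);o[:,400:]=cv2.resize(im["scene"][185:275,215:305],(400,400),interpolation=cv2.INTER_CUBIC);cv2.imwrite("pics/fin.png",o)
E
```

```text
top z 0.08166933838575541 0.08165884471340733 tilt [-0.00074127  0.0011888 ] circ (array([0.55202137, 0.15047131]), np.float64(0.05914296022831078)) 1312
flange [0.51055489 0.0360191  0.18588957]
scene z 0.08145770628673732 0.08141942794926008 tilt [-0.00548101  0.00092795] circ (array([0.55342913, 0.15192731]), np.float64(0.059584930086910626)) 1728
flange [0.5112813  0.036795   0.18538421]
```

View pics/fin.png

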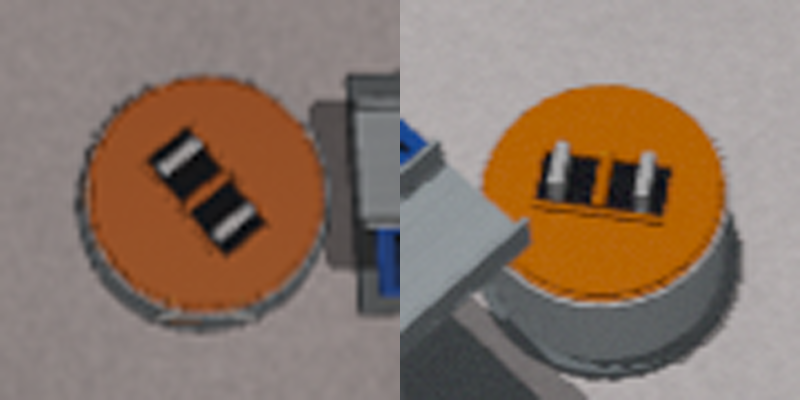

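The lid lies flat on the rim. In the picture its tabs are out at (180,155) and (237,220), its top is at about 81 mm as it should be when locked, its tilt is under 0.006 rad, and the tray is level. Handing in.

```bash
python3 -c "
from bench import workorder
print(workorder.hand_in())"
```

```text
the job is handed in; nothing more can be done
None
```

The job is handed in at about 17 s of the 67 s allowed: my last checks showed all four cassettes in the tub, the tray eased back to level, and the lid locked flat on the rim with both tabs out; the hand-in call returned no verdict.

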